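# Swing the scanner boom over the sherd

## Task

Using only the black post of the guide lever, swing the heavy scanner boom round until its lens hangs centred over the sherd on the round board (within 2 cm), let it come to rest there and stay still for at least 8 seconds, and leave the lever let go. Work smoothly: never let the soft spring coupling bottom out at its stops, never let the boom swing more than 8 cm past the sherd, never touch the boom or scanner itself, and leave the other things on the desk alone.

Things in the scene. Friction and masses are not known exactly. Their poses are not given: they have to be found in the camera images.
- pivot (a point): Foot of the fixed steel column (44 mm diameter, 241 mm tall, base 160 mm across) on the table; lever, coupling and boom all turn about the upright line through it. The column is not quite plumb: it leans 0.3 degrees towards the boom's parked (starting) direction, so gravity pulls the boom back there with 0.070*sin(angle from park) N m (nominal; grows with the hidden mass).
- lever (a joint): Angle of the guide lever about the column, rad, positive anticlockwise from above; -0.7 at the start. Its post stands at pivot - 0.16*(cos a, sin a), a = lever + the column's yaw (about 1.57, within 0.1; get a from grip and pivot). Stops at +-1.5. Stiff bearing: dry friction 0.6 N m (about 3.8 N at the post), so it stays where it is left and the spring cannot move it.
- grip (a point): Grip point on the axis of the lever's upright black round post, 140 mm above the table. Post: 24 mm diameter, 90 to 165 mm above the table, 160 mm from the column's axis, on the robot's right (-y) side of it. A flat lever bar (26 mm wide, top 90 mm above the table) joins it to the column.
- coupling (a joint): Angle of the boom relative to the lever, rad, anticlockwise positive; boom angle = lever + coupling. A soft spring, 0.14 N m/rad, pulls it to 0 (as at the start), where the boom points exactly away from the post. Hard stops at +-1.1; it counts as bottomed out beyond +-1.0. Damping only 0.018 N m s/rad: with the lever still, the boom swings for a minute, period about 10 s.
- scanner: Boom: aluminium beam (40 mm wide, 160 to 190 mm above the table), grey scanner head (120 x 150 x 75 mm, underside at 140 mm, centred 340 mm from the axis). Not to be touched. Nominally 4.6 kg, 0.50 kg m2 about the axis (hidden scale 0.65 to 1.5), no dry friction. Origin on the axis at table level; x along the beam to the head, z up.
- lens (a point): Centre of the round black lens under the scanner head, 340 mm from the column's axis, 123 mm above the table.
- stage: Fixed object stage: flat steel strip from the column's foot to a round wooden board (180 mm diameter, 14 mm thick, centred 340 mm from the axis). Origin on the column's axis at table level; x points from the axis to the sherd, y to the left of that (anticlockwise).
- sherd (a point): Middle of the curved terracotta rim sherd (about 100 mm long, 42 mm wide, 22 mm high) lying on the middle of the round board, 340 mm from the column's axis, 36 mm above the table; the lens must come to hang over it. It lies anticlockwise (0.7 to 1.0 rad) of the boom's start.
- caliper: Bystander: steel caliper 190 mm long lying on the table; leave alone. Origin under its middle.
- pincers: Bystander: blue-handled pincers about 165 mm long lying on the table; leave alone. Origin near its middle.
- case: Bystander: black case 70 x 200 x 30 mm lying on the table; leave alone. Origin under its middle.

How it is judged:
By the outcome, as a careful person would: the job done as asked, in the order asked, and still so for the second after the job is handed in, with the robot touching nothing.
It also fails if it takes over 54 s, if anything falls off the work surface, if the arm or the gripper's body presses on something with over 40 N, if the wrist force passes 120 N, or if a joint passes its speed limit or range.

## Robot

A 6-joint arm with a two-finger parallel gripper is mounted at the origin on the work surface. World frame = base frame: x ahead of the robot, y to its left, z up, the work surface at z = 0. Lengths are in m, angles in rad, forces in N, time in s.
With the tool pointing down it reaches from about 0.325 to 0.85 m from the base axis. Payload 4.4 kg.
Tool frame: the origin (TCP) lies at the very end of the fingers, on their centre line; the grasp point (between the pads) lies 19 mm behind it; z points along the fingers, y is the line along which they close (so a half turn about z gives the same grasp; the last joint's range is limited). The gripper opens to 94 mm and grips with 3 to 60 N. Pads are 16 mm wide; open, the fingers measure 119 mm over their backs; the gripper's body (75 mm by 177 mm) begins 78 mm behind the grasp point.
Start: joints at [1.171, 0.207, 1.542, -0, 1.393, -0.15], TCP at [0.142, 0.557, 0.205] pointing down, gripper open.
Joint ranges: [-2.73, 2.73], [-0.86, 2.22], [0.23, 2.46], [-1.11, 4.25], [0.08, 2.63], [-2.82, 2.82]. Speed limits (rad/s): [2.79, 2.79, 3.14, 3.14, 3.14, 3.14].

## Interface

Orientations are given as a unit quaternion [x, y, z, w].
In Python, from rig import readout, eyes, sign_off gives the robot as it stands.
- The arm moves only by the shell command python3 -m crank 'ROWS' [OPENING] [FORCE]. ROWS is JSON, a list of rows, each an object with "slide": the shift along the tool's x, y, z each as a share of 0.15 m, from -1 to 1, a list of three; "dr": the turn, a rotation vector about the tool's x, y, z each as a share of 90 degrees, from -1 to 1, a list of three. A call has 1 to 5 rows; each row is the pose to reach, as a shift and turn from the pose commanded when the call began, along the tool's axes at that moment; what a row does not reach only later rows make up. A row lasts 1/8 s, in which the tool goes at most 62.5 mm and 10.7 degrees, less where a joint would pass 70% of its speed; a pose out of reach is approached as far as the arm can. A call with a number of a shift or a turn outside -1 to 1 is refused whole. A call with a gripper value outside its range is refused whole. OPENING is the opening, from 0 (shut) to 1 (fully open), set as the call begins (- or left out, the last holds). The fingers move at their own pace and stop on an object; FORCE is the grip in N (left out, the last holds). Time passes only in rows, so rows that repeat a pose let the fingers close. It gives the time, the measured TCP pose, the force, the opening and the grip force at its end, in the units of the state.
- readout.sense(): the state, without advancing time (a new reading comes with each control period).
- eyes.read_camera(name): name is "side" or "top"; returns a dict with "color" (420x560x3 uint8, red, green, blue), "range_z" (420x560 float32, m along the optical axis (not along the pixel's ray), 0 where there is no reading), "fovy" (degrees; the focal length in pixels is half the picture's height over the tangent of half this angle, whatever the lens; pixels are square), "cx", "cy" (the principal point, pixels), "rvec" (rotation vector, rad) and "tvec" (3), from world to camera coordinates, as OpenCV has them. Camera axes: x right, y down, z forward; pixel columns grow to the right and rows downward; lengths in m; the calibration is good to about 2 mm. A picture is of the moment at which its call begins.
- sign_off(): hands the job in; it is judged then, once.
The state is a dict: "clock": time; "joints": joint angles; "qd": joint speeds; "joint_torque": joint torques, N m; "position": TCP position; "orientation": TCP orientation; "ft_force": force on the tool from outside, world axes, zero at the start; "torque": the same for the moment, N m; "opening": finger opening in m; "grip_force": force on a finger pad.
Only numpy, scipy, OpenCV 4.12 (cv2) and the standard library are available. Lean on these libraries where they do the work, as an engineer would, in place of code of your own. Each camera call takes 0.05 s, during which the arm holds its last target. There are 200 camera calls.

## Working session

There is one attempt and no reset: what is moved stays moved. The work goes in short steps, Python scripts to look and compute and a shell command to move; the robot and the scene stay as the last step left them, time stands still between calls to the robot, and variables do not carry over. Pictures are saved under pics/ and viewed, at most 10 in all, crops included, and the job is handed in when it is done.

```bash
ls; mkdir -p pics
python3 - <<'E'
from rig import readout, eyes
import cv2,numpy as np
print(readout.sense())
for n in("side","top"):
    d=eyes.read_camera(n); cv2.imwrite(f"pics/{n}0.png",d["color"][:,:,::-1]); np.savez(f"{n}0.npz",**d)
    print(n,d["fovy"],d["cx"],d["cy"],d["rvec"],d["tvec"])
E
```

```text
pics
{'clock': 0.0, 'joints': array([ 1.17051583e+00,  2.07447033e-01,  1.54294283e+00, -4.24206060e-05,
        1.39347529e+00, -1.50517631e-01]), 'qd': array([ 6.67010202e-05,  3.19583826e-04, -1.41696088e-04, -1.19811423e-03,
        1.97780861e-04, -6.36675861e-04]), 'joint_torque': array([ 6.72636434e-04, -3.70871973e+01, -2.81419319e+01,  6.97433157e-02,
        3.60622827e-02, -1.54230333e-04]), 'position': array([0.14184329, 0.55640114, 0.20428073]), 'orientation': array([ 1.24553276e-01,  9.92212271e-01, -1.09910830e-03, -2.88894634e-04]), 'ft_force': array([-0.15327011, -0.77409614,  0.93694413]), 'torque': array([-0.01326378,  0.00213582,  0.02850613]), 'grip_force': 0.0, 'opening': 0.09412525316588083}
side 55.53076907280202 282.52948179828394 209.0066932127448 [ 2.37680691 -0.10616685  0.06958659] [-0.63195502  0.12441316  1.15675898]
top 42.281109249052335 277.1215117836156 205.0739284576347 [ 2.16930355 -2.14018821  0.13751625] [-0.00520921  0.62188214  1.71210464]
```

View pics/top0.png

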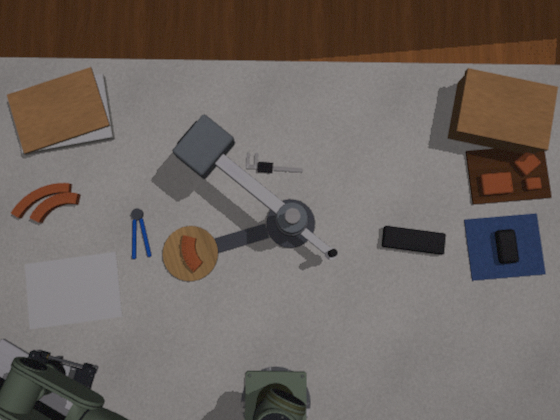

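View pics/side0.png

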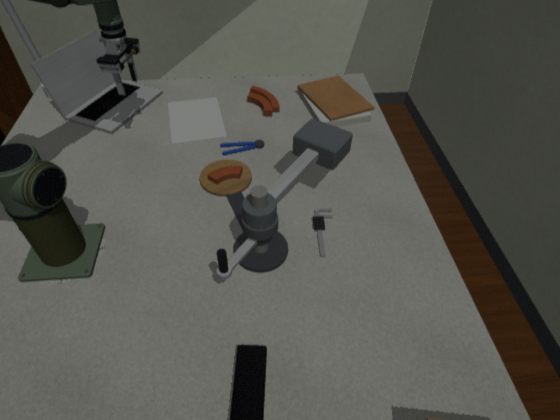

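The top view shows the column at (291,222), post at (333,253), head at (205,147) and sherd at (190,253). The side view agrees: post at (222,262), board at (226,177). Next I'll turn these into positions.

```bash
cat > h.py <<'E'
import numpy as np,cv2
def cam(d):
    R=cv2.Rodrigues(d["rvec"])[0];f=210/np.tan(np.radians(float(d["fovy"]))/2)
    return R,np.array(d["tvec"]),f
def cloud(d):
    R,t,f=cam(d);v,u=np.mgrid[0:420,0:560];z=d["range_z"]
    p=np.stack([(u-d["cx"])/f*z,(v-d["cy"])/f*z,z],-1)
    P=(p-t)@R; P[z==0]=np.nan
    return P
def ray(d,uv,h):
    R,t,f=cam(d);r=np.array([(uv[0]-d["cx"])/f,(uv[1]-d["cy"])/f,1])@R;c=-t@R
    return c+r*(h-c[2])/r[2]
E
python3 - <<'E'
from h import *
for n in("top","side"):
    d=dict(np.load(n+"0.npz"));P=cloud(d);x,y,z=P[...,0],P[...,1],P[...,2]
    c=d["color"].astype(int);r,g,b=c[...,0],c[...,1],c[...,2]
    near=(x>.2)&(x<.95)&(abs(y)<.5)
    def show(k,m,h):
        m=m.astype(np.uint8);k2,l,s,ce=cv2.connectedComponentsWithStats(m)
        if k2<2:print(n,k,"none");return
        i=1+s[1:,4].argmax();w=l==i
        cn=max(cv2.findContours(w.astype(np.uint8),0,1)[0],key=len);cc,rr=cv2.minEnclosingCircle(cn)
        print(n,k,s[i,4],ce[i].round(1),"ray",ray(d,ce[i],h).round(4),"enc",ray(d,cc,h).round(4),"cloud med",np.nanmedian(P[w],0).round(4))
    show("coltop",near&(z>.228)&(z<.26)&(x>.4),.241)
    show("posttop",near&(r<60)&(z>.155)&(z<.175)&(y<0),.165)
    show("post",near&(r<40)&(z>.095)&(z<.175)&(y<0),.165)
    show("sherd",near&(r>1.7*b)&(r>1.5*g)&(z<.06)&(z>.016)&(y>0.1)&(y<.4)&(x<.62),.036)
    show("board",near&(r>1.35*b)&(z<.06)&(z>.006)&(y>0.1)&(y<.45)&(x<.62),.014)
    show("headtop",near&(z>.2)&(z<.226)&(y>.1),.215)
    show("beam",near&(z>.18)&(z<.196)&(y>-.1),.19)
E
```

```text
top coltop 191 [292.5 215.9] ray [ 0.5655 -0.0414  0.241 ] enc [ 0.5656 -0.0413  0.241 ] cloud med [ 0.5652 -0.0426  0.2413]
top posttop 44 [332.9 252.5] ray [ 0.4665 -0.1639  0.165 ] enc [ 0.4664 -0.1629  0.165 ] cloud med [ 0.4663 -0.1638  0.1639]
top post 47 [331.9 252.7] ray [ 0.4659 -0.1611  0.165 ] enc [ 0.4656 -0.1612  0.165 ] cloud med [ 0.4658 -0.1614  0.1633]
top sherd 449 [190.  252.6] ray [0.4656 0.2795 0.036 ] enc [0.4641 0.286  0.036 ] cloud med [0.4642 0.2797 0.0363]
top board 2309 [190.  253.1] ray [0.4646 0.2832 0.014 ] enc [0.4635 0.2822 0.014 ] cloud med [0.4643 0.2813 0.0159]
top headtop 2020 [202.8 145.1] ray [0.7744 0.224  0.215 ] enc [0.7731 0.2234 0.215 ] cloud med [0.7742 0.2239 0.2144]
top beam 1066 [248.5 182.9] ray [0.6676 0.0887 0.19  ] enc [0.6634 0.0896 0.19  ] cloud med [0.668  0.09   0.1897]
side coltop 231 [258.6 193.3] ray [ 0.5656 -0.0485  0.241 ] enc [ 0.5658 -0.0487  0.241 ] cloud med [ 0.5657 -0.0482  0.2407]
side posttop 166 [259.5 222.1] ray [ 0.5646 -0.077   0.165 ] enc [ 0.5658 -0.0555  0.165 ] cloud med [ 0.5641 -0.0797  0.1648]
side post 260 [254.9 230.6] ray [ 0.5513 -0.1047  0.165 ] enc [ 0.5617 -0.0816  0.165 ] cloud med [ 0.5412 -0.078   0.1282]
side sherd 388 [225.  173.6] ray [0.4645 0.2685 0.036 ] enc [0.4627 0.2767 0.036 ] cloud med [0.4643 0.2694 0.0348]
side board 1455 [225.3 177.3] ray [0.4635 0.2744 0.014 ] enc [0.4643 0.2706 0.014 ] cloud med [0.4631 0.2638 0.0147]
side headtop 1288 [323.  136.9] ray [0.7743 0.2085 0.215 ] enc [0.7731 0.2107 0.215 ] cloud med [0.7751 0.2114 0.2141]
side beam 1037 [297.9 168.8] ray [0.6849 0.0962 0.19  ] enc [0.7195 0.1038 0.19  ] cloud med [0.6833 0.1027 0.1894]
```

```bash
python3 -m crank '[{"slide":[-0.57,-0.61,-0.667],"dr":[0,0,0.42]},{"slide":[-0.57,-0.61,-0.667],"dr":[0,0,0.42]},{"slide":[-0.57,-0.61,-0.667],"dr":[0,0,0.42]},{"slide":[-0.57,-0.61,-0.667],"dr":[0,0,0.42]}]' 1
python3 -m crank '[{"slide":[-0.937,-0.153,0],"dr":[0,0,0.42]},{"slide":[-0.937,-0.153,0],"dr":[0,0,0.42]},{"slide":[-0.937,-0.153,0],"dr":[0,0,0.42]},{"slide":[-0.937,-0.153,0],"dr":[0,0,0.42]}]'
```

```text
clock: 0.6
position: [0.2039, 0.4469, 0.308]
orientation: [0.442, 0.897, 0.002, 0.001]
ft_force: [-0.4, 0.2, -0.1]
opening: 0.094
grip_force: 0.0
clock: 1.1
position: [0.2711, 0.3208, 0.3051]
orientation: [0.709, 0.705, -0.0, 0.0]
ft_force: [-0.3, 0.5, 0.8]
opening: 0.0941
grip_force: 0.0
```

```bash
python3 -m crank '[{"slide":[-1,0.4,0],"dr":[0,0,0]},{"slide":[-1,0.4,0],"dr":[0,0,0]},{"slide":[-1,0.4,0],"dr":[0,0,0]}]' >/dev/null
python3 -m crank '[{"slide":[-1,0.4,0],"dr":[0,0,0]},{"slide":[-1,0.4,0],"dr":[0,0,0]},{"slide":[-1,0.4,0],"dr":[0,0,0]}]' >/dev/null
python3 -m crank '[{"slide":[-1,0.4,0],"dr":[0,0,0]},{"slide":[-1,0.4,0],"dr":[0,0,0]},{"slide":[-1,0.4,0],"dr":[0,0,0]},{"slide":[-1,0.4,0],"dr":[0,0,0]}]'
```

```text
clock: 2.35
position: [0.4512, -0.1293, 0.3045]
orientation: [0.708, 0.706, -0.0, -0.001]
ft_force: [-0.1, 0.4, -0.2]
opening: 0.0941
grip_force: 0.0
```

```bash
python3 -m crank '[{"slide":[-0.24,0.1,0.3],"dr":[0,0,0]},{"slide":[-0.24,0.1,0.7],"dr":[0,0,0]},{"slide":[-0.24,0.1,0.7],"dr":[0,0,0]},{"slide":[-0.24,0.1,0.7],"dr":[0,0,0]}]'
python3 - <<'E'
from h import *
from rig import eyes
for n in("side","top"):
    d=eyes.read_camera(n)
    c=d["color"][:,:,::-1]
    if n=="side": im=cv2.resize(c[150:310,140:320],None,fx=3,fy=3)
    else: im2=cv2.resize(c[180:340,260:440],None,fx=1.5,fy=1.5)
im[:240,-270:]=im2
cv2.imwrite("pics/a.png",im)
E
```

```text
clock: 2.85
position: [0.4673, -0.163, 0.2026]
orientation: [0.706, 0.708, 0.0, 0.001]
ft_force: [-0.7, -0.8, 0.3]
opening: 0.0939
grip_force: 0.0
```

View pics/a.png

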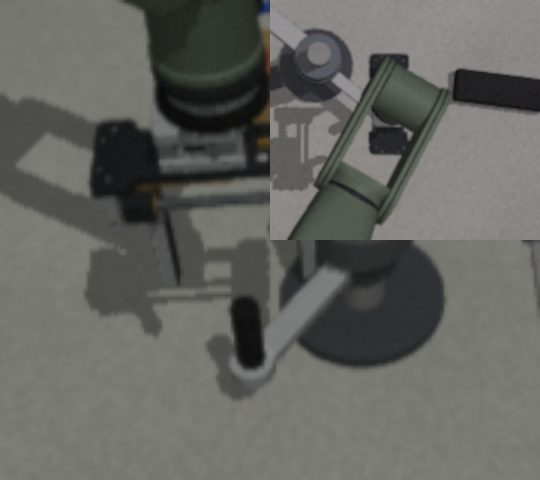

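Fingers straddle the post: it stands at (248,330) in the crop, just below the fingers. I'll descend and close.

```bash
python3 -m crank '[{"slide":[-0.02,0,0.25],"dr":[0,0,0]},{"slide":[-0.02,0,0.53],"dr":[0,0,0]},{"slide":[-0.02,0,0.53],"dr":[0,0,0]},{"slide":[-0.02,0,0.53],"dr":[0,0,0]}]'
python3 -m crank '[{"slide":[0,0,0],"dr":[0,0,0]},{"slide":[0,0,0],"dr":[0,0,0]},{"slide":[0,0,0],"dr":[0,0,0]},{"slide":[0,0,0],"dr":[0,0,0]},{"slide":[0,0,0],"dr":[0,0,0]}]' 0.2 20
```

```text
clock: 3.45
position: [0.4684, -0.1672, 0.1239]
orientation: [0.706, 0.708, 0.001, 0.002]
ft_force: [0.1, -0.8, 0.6]
opening: 0.0936
grip_force: 0.0
clock: 4.08
position: [0.4663, -0.1663, 0.1209]
orientation: [0.707, 0.708, -0.0, -0.0]
ft_force: [0.3, -0.7, 0.2]
opening: 0.0478
grip_force: 0.0
```

```bash
python3 -m crank '[{"slide":[0,0,0],"dr":[0,0,0]},{"slide":[0,0,0],"dr":[0,0,0]},{"slide":[0,0,0],"dr":[0,0,0]}]' 0.2 20
cat >> h.py <<'E'
PIV=np.array([.565,-.0425]);A0=.905;TS=.968
def boom(d):
    P=cloud(d);z=P[...,2];r=np.hypot(P[...,0]-PIV[0],P[...,1]-PIV[1])
    m=((z>.195)&(z<.228)&(r>.24)&(r<.44)&(P[...,1]>.03)).astype(np.uint8)
    k,l,s,ce=cv2.connectedComponentsWithStats(m);i=1+s[1:,4].argmax()
    p=ray(d,ce[i],.215)[:2]-PIV
    return np.arctan2(p[1],p[0])-A0,s[i,4],np.hypot(*p)
def lever(pos):
    p=PIV-np.array(pos[:2]);return np.arctan2(p[1],p[0])-A0
def post(phi): return PIV-.16*np.array([np.cos(A0+phi),np.sin(A0+phi)])
def snap():
    from rig import eyes,readout
    t=readout.sense()["clock"];th,n,r=boom(eyes.read_camera("top"));s=readout.sense()
    with open("log.txt","a") as f:f.write(f"{t} {th} {lever(s['position'])}\n")
    return t,th,n,r,s
def model(phi,s,y0,t0,t1,te=None):
    from scipy.integrate import solve_ivp
    f=lambda t,y:[y[1],(.14*(phi(t)-y[0])-.07*s*np.sin(y[0])-.018*(y[1]-(phi(t+.01)-phi(t-.01))/.02))/(.5*s)]
    return solve_ivp(f,(t0,t1),y0,t_eval=te,max_step=.05)
E
python3 - <<'E'
from h import *
t,th,n,r,s=snap();print(t,th,n,r,s["position"],lever(s["position"]),np.linalg.norm(s["position"][:2]-PIV),s["opening"],s["ft_force"])
from numpy.polynomial import polynomial as pl
# quintic, nominal s=1 with T=9
T=9;sc=1.0
ts=np.arange(0,T+.01,.625);u=ts/T
th=TS*(10*u**3-15*u**4+6*u**5);dd=TS*(60*u-180*u**2+120*u**3)/T**2
for s_ in(.65,1,1.5):
    ph=th+(.5*s_*dd+.07*s_*np.sin(th))/.14;print(s_,ph.round(3))
E
```

```text
clock: 4.45
position: [0.4662, -0.1663, 0.1209]
orientation: [0.707, 0.708, -0.0, -0.0]
ft_force: [-0.3, 0.3, 0.1]
opening: 0.0233
grip_force: 20.0
4.45 -0.000123695163925297 2066 0.3385936040139517 [ 0.46618627 -0.16635714  0.12094045] -0.00760422524134885 0.1584447690569772 0.02389408032236757 [-1.38159092  0.19329775 -0.0504683 ]
0.65 [0.    0.096 0.171 0.243 0.321 0.411 0.51  0.614 0.718 0.814 0.899 0.974
 1.041 1.109 1.193]
1 [0.    0.147 0.252 0.34  0.424 0.512 0.604 0.698 0.789 0.874 0.951 1.024
 1.098 1.189 1.314]
1.5 [0.    0.219 0.368 0.479 0.571 0.656 0.738 0.818 0.892 0.961 1.026 1.095
 1.181 1.303 1.488]
```

Run:
```python
from h import *
pr=post(0)
for p in(.15,.26,.36,.44,.51):
    q=post(p);d=(q-pr)/.15;print(p,"slide x,y",d[1].round(3),d[0].round(3));pr=q
```

```text
0.15 slide x,y -0.089 0.133
0.26 slide x,y -0.052 0.105
0.36 slide x,y -0.037 0.1
0.44 slide x,y -0.022 0.082
0.51 slide x,y -0.014 0.073
```

```bash
S(){ python3 -c 'from h import *;t,th,n,r,s=snap();print(t,"th",th.round(4),n,"lev",lever(s["position"]).round(4),s["position"].round(4),"F",s["ft_force"].round(1))'; }
python3 -m crank '[{"slide":[-0.018,0.027,0],"dr":[0,0,0]},{"slide":[-0.036,0.053,0],"dr":[0,0,0]},{"slide":[-0.053,0.08,0],"dr":[0,0,0]},{"slide":[-0.071,0.106,0],"dr":[0,0,0]},{"slide":[-0.089,0.133,0],"dr":[0,0,0]}]' >/dev/null; S
python3 -m crank '[{"slide":[-0.01,0.021,0],"dr":[0,0,0]},{"slide":[-0.021,0.042,0],"dr":[0,0,0]},{"slide":[-0.031,0.063,0],"dr":[0,0,0]},{"slide":[-0.042,0.084,0],"dr":[0,0,0]},{"slide":[-0.052,0.105,0],"dr":[0,0,0]}]' >/dev/null; S
python3 -m crank '[{"slide":[-0.007,0.02,0],"dr":[0,0,0]},{"slide":[-0.015,0.04,0],"dr":[0,0,0]},{"slide":[-0.022,0.06,0],"dr":[0,0,0]},{"slide":[-0.03,0.08,0],"dr":[0,0,0]},{"slide":[-0.037,0.1,0],"dr":[0,0,0]}]' >/dev/null; S
```

```text
5.125 th 0.0039 2066 lev 0.1418 [ 0.485  -0.181   0.1209] F [-5.8 -3.   2.9]
5.8 th 0.0284 2070 lev 0.2515 [ 0.5001 -0.1901  0.1209] F [-7.  -5.9  3.1]
6.475 th 0.0832 2076 lev 0.3521 [ 0.515  -0.1966  0.1209] F [-6.7 -7.8  0.8]
```

```bash
S(){ python3 -c 'from h import *;t,th,n,r,s=snap();print(t,"th",th.round(4),n,"lev",lever(s["position"]).round(4),s["position"].round(4),"F",s["ft_force"].round(1))'; }
python3 -m crank '[{"slide":[-0.006,0.016,0],"dr":[0,0,0]},{"slide":[-0.012,0.033,0],"dr":[0,0,0]},{"slide":[-0.018,0.049,0],"dr":[0,0,0]},{"slide":[-0.023,0.066,0],"dr":[0,0,0]},{"slide":[-0.028,0.082,0],"dr":[0,0,0]}]' >/dev/null; S
python3 -m crank '[{"slide":[-0.004,0.015,0],"dr":[0,0,0]},{"slide":[-0.008,0.029,0],"dr":[0,0,0]},{"slide":[-0.012,0.044,0],"dr":[0,0,0]},{"slide":[-0.015,0.058,0],"dr":[0,0,0]},{"slide":[-0.017,0.073,0],"dr":[0,0,0]}]' >/dev/null; S
cat > plan.py <<'E'
import sys
from h import *
from scipy.optimize import least_squares
L=np.loadtxt("log.txt");t0=L[0,0]
l=L[:,2]-L[0,2]
phi=lambda t:np.interp(t,L[:,0],l)
# known lever; unknown s, small lever zero offset
def res(p):
    y=model(lambda t:phi(t)+p[1]*(t>t0),p[0],[0,0],t0,L[-1,0],L[:,0]).y[0]
    return np.r_[(y-L[:,1])/.003,p[1]/.01,(p[0]-1)/.5]
f=least_squares(res,[1,0.]);s,o=f.x
sol=model(phi if 0 else (lambda t:phi(t)+o*(t>t0)),s,[0,0],t0,L[-1,0],L[:,0])
th,w=sol.y[:,-1];t=L[-1,0]
print("s",s.round(3),"off",o.round(4),"rms",(sol.y[0]-L[:,1]).round(4)[-6:],"t",t,"th,w",th.round(4),w.round(4),"lev",l[-1])
T=float(sys.argv[1]);TS2=float(sys.argv[2]) if len(sys.argv)>2 else TS
# quintic from (th,w,a) to (TS,0,0)
a=(.14*(l[-1]+o-th)-.07*s*np.sin(th)-.018*w)/(.5*s)
A=np.array([[T**3,T**4,T**5],[3*T**2,4*T**3,5*T**4],[6*T,12*T**2,20*T**3]])
c=np.linalg.solve(A,[TS2-th-w*T-a*T*T/2,-w-a*T,-a]);p=np.poly1d([c[2],c[1],c[0],a/2,w,th])
tt=np.arange(0,T+.7,.675);tt=np.minimum(tt,T)
ph=p(tt)+(.5*s*p.deriv(2)(tt)+.07*s*np.sin(p(tt)))/.14-o
print("theta",p(tt).round(3));print("phi",ph.round(3),"maxcoupl",abs(ph+o-p(tt)).max())
ph[0]=l[-1];q=np.array([post(v) for v in ph]);print((np.diff(q,axis=0)[:,::-1]/.15).round(3).tolist())
print("final hold",TS2+.5*s*np.sin(TS2)-o)
E
python3 plan.py 6
```

```text
7.15 th 0.1692 2086 lev 0.4336 [ 0.5276 -0.2007  0.1209] F [-6.7 -7.8  1.5]
7.825 th 0.2802 2102 lev 0.504 [ 0.5388 -0.2031  0.1209] F [-5.  -7.5  0.6]
s 0.942 off -0.0052 rms [ 0.0001  0.0008  0.0014  0.0012  0.0006 -0.0011] t 7.825 th,w 0.2792 0.1743 lev 0.51157005029747
theta [0.279 0.401 0.526 0.648 0.757 0.846 0.911 0.95  0.966 0.968]
phi [0.489 0.618 0.738 0.846 0.94  1.02  1.093 1.165 1.253 1.361] maxcoupl 0.38788729777064246
[[-0.011, 0.113], [0.002, 0.128], [0.014, 0.114], [0.023, 0.097], [0.027, 0.082], [0.029, 0.071], [0.035, 0.069], [0.048, 0.08], [0.069, 0.092]]
final hold 1.361074552648027
```

```bash
S(){ python3 -c 'from h import *;t,th,n,r,s=snap();print(t,"th",th.round(4),n,"lev",lever(s["position"]).round(4),s["position"].round(4),"F",s["ft_force"].round(1))'; }
python3 -m crank '[{"slide":[-0.003,0.023,0],"dr":[0,0,0]},{"slide":[-0.006,0.045,0],"dr":[0,0,0]},{"slide":[-0.008,0.068,0],"dr":[0,0,0]},{"slide":[-0.01,0.09,0],"dr":[0,0,0]},{"slide":[-0.011,0.113,0],"dr":[0,0,0]}]' >/dev/null; S
python3 -m crank '[{"slide":[-0.001,0.026,0],"dr":[0,0,0]},{"slide":[-0.001,0.051,0],"dr":[0,0,0]},{"slide":[-0.001,0.077,0],"dr":[0,0,0]},{"slide":[0,0.102,0],"dr":[0,0,0]},{"slide":[0.002,0.128,0],"dr":[0,0,0]}]' >/dev/null; S
python3 -m crank '[{"slide":[0.002,0.023,0],"dr":[0,0,0]},{"slide":[0.004,0.046,0],"dr":[0,0,0]},{"slide":[0.007,0.068,0],"dr":[0,0,0]},{"slide":[0.01,0.091,0],"dr":[0,0,0]},{"slide":[0.014,0.114,0],"dr":[0,0,0]}]' >/dev/null; S
python3 plan.py 4.05
```

```text
8.5 th 0.4035 2126 lev 0.6115 [ 0.5562 -0.2043  0.1209] F [-4.5 -7.1  0.4]
9.175 th 0.5297 2142 lev 0.7319 [ 0.5757 -0.2035  0.1209] F [-3.8 -5.2  0.8]
9.85 th 0.6512 2164 lev 0.8395 [ 0.5928 -0.201   0.1209] F [-2.9 -4.7  1.1]
s 0.931 off -0.0068 rms [ 0.0012  0.001  -0.0003 -0.0006 -0.0002  0.    ] t 9.85 th,w 0.6513 0.1726 lev 0.8471328064150787
theta [0.651 0.759 0.847 0.91  0.949 0.965 0.968 0.968]
phi [0.825 0.936 1.026 1.101 1.17  1.249 1.358 1.358] maxcoupl 0.38346109731929046
[[0.021, 0.093], [0.03, 0.091], [0.031, 0.073], [0.034, 0.066], [0.044, 0.072], [0.069, 0.093], [0.0, 0.0]]
final hold 1.3582197079985487
```

```bash
S(){ python3 -c 'from h import *;t,th,n,r,s=snap();print(t,"th",th.round(4),n,"lev",lever(s["position"]).round(4),s["position"].round(4),"F",s["ft_force"].round(1))'; }
python3 -m crank '[{"slide":[0.003,0.019,0],"dr":[0,0,0]},{"slide":[0.007,0.037,0],"dr":[0,0,0]},{"slide":[0.011,0.056,0],"dr":[0,0,0]},{"slide":[0.016,0.075,0],"dr":[0,0,0]},{"slide":[0.021,0.093,0],"dr":[0,0,0]}]' >/dev/null; S
python3 -m crank '[{"slide":[0.005,0.018,0],"dr":[0,0,0]},{"slide":[0.011,0.037,0],"dr":[0,0,0]},{"slide":[0.017,0.055,0],"dr":[0,0,0]},{"slide":[0.023,0.073,0],"dr":[0,0,0]},{"slide":[0.03,0.091,0],"dr":[0,0,0]}]' >/dev/null; S
python3 -m crank '[{"slide":[0.006,0.015,0],"dr":[0,0,0]},{"slide":[0.012,0.029,0],"dr":[0,0,0]},{"slide":[0.018,0.044,0],"dr":[0,0,0]},{"slide":[0.024,0.059,0],"dr":[0,0,0]},{"slide":[0.031,0.073,0],"dr":[0,0,0]}]' >/dev/null; S
python3 plan.py 2.025
python3 - <<'E'
from h import *
from rig import eyes
d=eyes.read_camera("side");c=d["color"];cv2.imwrite("pics/s1.png",c[:,:,::-1])
E
```

```text
10.525 th 0.7578 2174 lev 0.9284 [ 0.6067 -0.1977  0.1209] F [-3.6 -4.6  2.1]
11.2 th 0.844 2194 lev 1.0187 [ 0.6204 -0.1929  0.1209] F [-3.6 -2.5  2.6]
11.875 th 0.906 2211 lev 1.0929 [ 0.6313 -0.1881  0.1209] F [-4.2 -3.1  1.2]
s 0.943 off -0.0049 rms [-0.0017 -0.0016 -0.0015  0.0004  0.0024  0.0047] t 11.875 th,w 0.9107 0.0767 lev 1.1004826836249975
theta [0.911 0.949 0.965 0.968 0.968]
phi [1.091 1.167 1.255 1.361 1.361] maxcoupl 0.3882893162760761
[[0.032, 0.063], [0.049, 0.08], [0.068, 0.091], [0.0, 0.0]]
final hold 1.3611831737822355
```

View pics/s1.png

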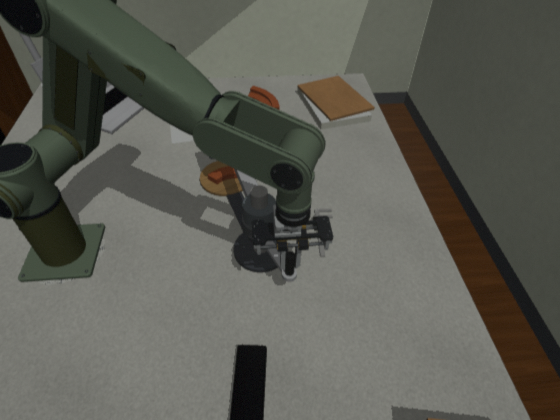

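The side view shows the arm well clear of the column and the fingers holding the post at (290,262). The boom's head is hidden behind the arm. I'll carry on.

```bash
S(){ python3 -c 'from h import *;t,th,n,r,s=snap();print(t,"th",th.round(4),n,"lev",lever(s["position"]).round(4),s["position"].round(4),"F",s["ft_force"].round(1))'; }
python3 -m crank '[{"slide":[0.007,0.013,0],"dr":[0,0,0]},{"slide":[0.013,0.026,0],"dr":[0,0,0]},{"slide":[0.02,0.039,0],"dr":[0,0,0]},{"slide":[0.027,0.052,0],"dr":[0,0,0]},{"slide":[0.034,0.065,0],"dr":[0,0,0]}]' >/dev/null; S
python3 -m crank '[{"slide":[0.01,0.017,0],"dr":[0,0,0]},{"slide":[0.02,0.034,0],"dr":[0,0,0]},{"slide":[0.03,0.05,0],"dr":[0,0,0]},{"slide":[0.04,0.066,0],"dr":[0,0,0]},{"slide":[0.05,0.082,0],"dr":[0,0,0]}]' >/dev/null; S
python3 -m crank '[{"slide":[0.013,0.018,0],"dr":[0,0,0]},{"slide":[0.026,0.036,0],"dr":[0,0,0]},{"slide":[0.04,0.054,0],"dr":[0,0,0]},{"slide":[0.054,0.072,0],"dr":[0,0,0]},{"slide":[0.068,0.09,0],"dr":[0,0,0]}]' >/dev/null; S
python3 plan.py 2.7
```

```text
12.6 th 0.9462 2214 lev 1.1631 [ 0.6411 -0.1827  0.1208] F [-4.2 -2.1  1.9]
13.275 th 0.9617 2206 lev 1.2542 [ 0.6533 -0.1748  0.1208] F [-4.1 -3.5  1.8]
13.95 th 0.9683 2211 lev 1.3622 [ 0.6668 -0.1642  0.1207] F [-4.  -1.6  2.6]
s 0.89 off -0.0178 rms [0.0017 0.0032 0.0043 0.0041 0.0046 0.0042] t 13.95 th,w 0.9725 0.009 lev 1.369841253096691
theta [0.972 0.977 0.974 0.969 0.968 0.968]
phi [1.369 1.308 1.342 1.385 1.352 1.352] maxcoupl 0.3973659876501934
[[-0.041, -0.052], [0.022, 0.029], [0.029, 0.035], [-0.022, -0.026], [0.0, 0.0]]
final hold 1.3523393577765421
```

Run:
```python
from h import *
from rig import eyes
d=eyes.read_camera("top");np.savez("top1.npz",**d);cv2.imwrite("pics/t1.png",cv2.resize(d["color"][120:320,120:370,::-1],None,fx=3,fy=3))
P=cloud(d);z=P[...,2];r=np.hypot(P[...,0]-PIV[0],P[...,1]-PIV[1]);y=P[...,1]
for lo,hi in((.2,.228),(.208,.228)):
    m=((z>lo)&(z<hi)&(r>.24)&(r<.44)&(y>.03)).astype(np.uint8)
    c=max(cv2.findContours(m,0,1)[0],key=cv2.contourArea);b=cv2.minAreaRect(c);print(b,ray(d,b[0],.215))
m=((z>.183)&(z<.197)&(r<.26)&(r>.06)&(y>.0));v,u=np.nonzero(m)
Q=P[m][:,:2];c=Q.mean(0)-PIV;print("beam angle",np.arctan2(c[1],c[0])-A0,m.sum())
```

```text
((179.2261199951172, 250.66879272460938), (51.97503662109375, 43.39718246459961), 73.61045837402344) [0.46360521 0.282053   0.215     ]
((179.32077026367188, 250.6226348876953), (51.92228698730469, 42.032325744628906), 74.05460357666016) [0.46374097 0.28178622 0.215     ]
beam angle 0.9626907762862011 880
```

View pics/t1.png

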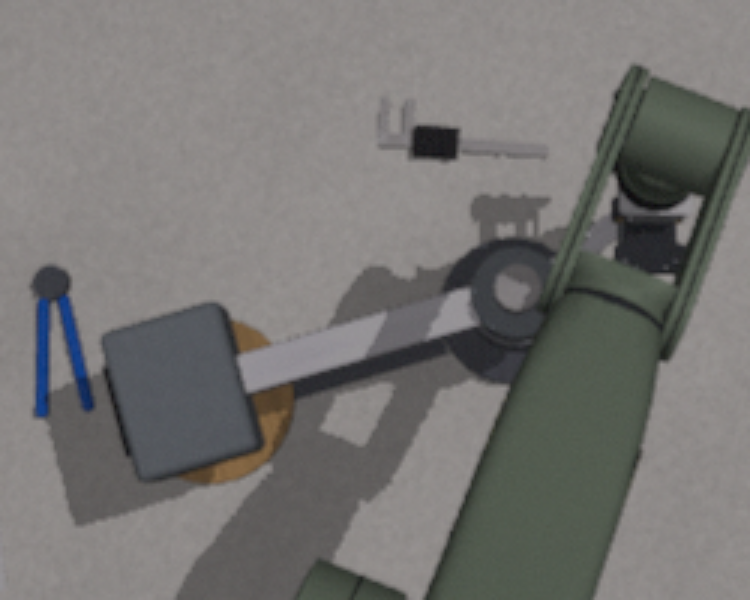

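Top view: the head (crop 183,392) hangs over the board, and its measured centre (0.4636, 0.282) matches the board centre (0.464, 0.2815). I'll hold here and watch the residual motion.

```bash
S(){ python3 -c 'from h import *;t,th,n,r,s=snap();print(t,"th",th.round(4),n,"lev",lever(s["position"]).round(4),s["position"].round(4),"F",s["ft_force"].round(1))'; }
S
python3 -m crank '[{"slide":[0,0,0],"dr":[0,0,0]},{"slide":[0,0,0],"dr":[0,0,0]},{"slide":[0,0,0],"dr":[0,0,0]},{"slide":[0,0,0],"dr":[0,0,0]},{"slide":[0,0,0],"dr":[0,0,0]}]' >/dev/null; S
python3 -m crank '[{"slide":[0,0,0],"dr":[0,0,0]},{"slide":[0,0,0],"dr":[0,0,0]},{"slide":[0,0,0],"dr":[0,0,0]},{"slide":[0,0,0],"dr":[0,0,0]},{"slide":[0,0,0],"dr":[0,0,0]}]' >/dev/null; S
python3 -m crank '[{"slide":[0,0,0],"dr":[0,0,0]},{"slide":[0,0,0],"dr":[0,0,0]},{"slide":[0,0,0],"dr":[0,0,0]},{"slide":[0,0,0],"dr":[0,0,0]},{"slide":[0,0,0],"dr":[0,0,0]}]' >/dev/null; S
```

```text
14.05 th 0.9698 2223 lev 1.3625 [ 0.6668 -0.1642  0.1207] F [-3.5 -2.7  2.5]
14.725 th 0.9777 2217 lev 1.3625 [ 0.6668 -0.1642  0.1207] F [-3.8 -3.   2.6]
15.4 th 0.9846 2219 lev 1.3623 [ 0.6668 -0.1642  0.1207] F [-4.5 -3.5  2.6]
16.075 th 0.9904 2221 lev 1.3624 [ 0.6668 -0.1642  0.1207] F [-4.5 -2.4  1.2]
```

```bash
cat > trim.py <<'E'
import sys
from h import *
from scipy.optimize import least_squares
L=np.loadtxt("log.txt");L=L[L[:,0]>=float(sys.argv[1])];T=float(sys.argv[2]);TG=float(sys.argv[3]);s=.93
t0,t1=L[0,0],L[-1,0]
phi=lambda t:np.interp(t,L[:,0],L[:,2])
sim=lambda p:model(lambda t:phi(t)+p[2],s,[p[0],p[1]],t0,t1,L[:,0]).y
f=least_squares(lambda p:np.r_[(sim(p)[0]-L[:,1])/.001,p[2]/.05],[L[0,1],0,0.])
o=f.x[2];Y=sim(f.x);th,w=Y[:,-1];l=L[-1,2]
hold=TG+.5*s*np.sin(TG)-o
print("res",(Y[0]-L[:,1]).round(4),"off",o.round(4),"th",th.round(4),"w",w.round(4),"hold lever",hold.round(4))
N=int(round(T/.675))
# piecewise-linear knots in lever: minimise final error
g=lambda k:model(lambda t:np.interp(t,t1+np.arange(N+1)*.675,np.r_[l,k])+o,s,[th,w],t1,t1+T,[t1+T]).y[:,-1]
F=lambda k:np.r_[(g(np.r_[k,hold])-[TG,0])*100,(k-hold)*.3]
k=np.r_[least_squares(F,np.full(N-1,hold)).x,hold]
print("knots",k.round(3),"end",g(k).round(4))
q=np.array([post(v) for v in np.r_[l,k]]);print((np.diff(q,axis=0)[:,::-1]/.15).round(3).tolist())
E
python3 trim.py 12 2.7 .968; python3 trim.py 13.9 2.7 .968
```

```text
res [-0.0003  0.0002  0.0005  0.     -0.0006 -0.0001  0.0002] off 0.0016 th 0.9906 w 0.0076 hold lever 1.3494
knots [1.257 1.353 1.451 1.349] end [ 0.968 -0.   ]
[[-0.067, -0.09], [0.061, 0.082], [0.07, 0.077], [-0.073, -0.081]]
res [ 0.0002 -0.0001 -0.0002  0.0003 -0.0001] off -0.0024 th 0.9903 w 0.0063 hold lever 1.3534
knots [1.27  1.359 1.45  1.353] end [ 0.968 -0.   ]
[[-0.06, -0.078], [0.057, 0.076], [0.065, 0.071], [-0.069, -0.076]]
```

```bash
S(){ python3 -c 'from h import *;t,th,n,r,s=snap();print(t,"th",th.round(4),n,"lev",lever(s["position"]).round(4),s["position"].round(4),"F",s["ft_force"].round(1))'; }
python3 -m crank '[{"slide":[-0.013,-0.017,0],"dr":[0,0,0]},{"slide":[-0.026,-0.034,0],"dr":[0,0,0]},{"slide":[-0.039,-0.051,0],"dr":[0,0,0]},{"slide":[-0.052,-0.068,0],"dr":[0,0,0]},{"slide":[-0.064,-0.085,0],"dr":[0,0,0]}]' >/dev/null; S
python3 -m crank '[{"slide":[0.012,0.016,0],"dr":[0,0,0]},{"slide":[0.024,0.032,0],"dr":[0,0,0]},{"slide":[0.036,0.048,0],"dr":[0,0,0]},{"slide":[0.048,0.064,0],"dr":[0,0,0]},{"slide":[0.059,0.08,0],"dr":[0,0,0]}]' >/dev/null; S
python3 trim.py 12 2.025 .968
```

```text
16.75 th 0.9926 2220 lev 1.2719 [ 0.6557 -0.1733  0.1209] F [ 5.4  1.1 -3.8]
17.425 th 0.9843 2211 lev 1.3517 [ 0.6655 -0.1653  0.1209] F [-2.4 -3.3  0.1]
res [ 0.0002  0.0002  0.0001 -0.0003 -0.0009  0.0001  0.001   0.0002 -0.0007] off 0.0036 th 0.9836 w -0.0166 hold lever 1.3475
knots [1.396 1.392 1.347] end [ 0.968 -0.   ]
[[0.031, 0.036], [-0.003, -0.003], [-0.031, -0.037]]
```

```bash
S(){ python3 -c 'from h import *;t,th,n,r,s=snap();print(t,"th",th.round(4),n,"lev",lever(s["position"]).round(4),s["position"].round(4),"F",s["ft_force"].round(1))'; }
python3 -m crank '[{"slide":[0.006,0.007,0],"dr":[0,0,0]},{"slide":[0.012,0.014,0],"dr":[0,0,0]},{"slide":[0.019,0.022,0],"dr":[0,0,0]},{"slide":[0.025,0.029,0],"dr":[0,0,0]},{"slide":[0.031,0.036,0],"dr":[0,0,0]}]' >/dev/null; S
python3 -m crank '[{"slide":[0,0,0],"dr":[0,0,0]},{"slide":[0,0,0],"dr":[0,0,0]},{"slide":[0,0,0],"dr":[0,0,0]},{"slide":[-0.001,-0.002,0],"dr":[0,0,0]},{"slide":[-0.003,-0.003,0],"dr":[0,0,0]}]' >/dev/null; S
python3 -m crank '[{"slide":[-0.006,-0.007,0],"dr":[0,0,0]},{"slide":[-0.012,-0.015,0],"dr":[0,0,0]},{"slide":[-0.019,-0.022,0],"dr":[0,0,0]},{"slide":[-0.025,-0.03,0],"dr":[0,0,0]},{"slide":[-0.031,-0.037,0],"dr":[0,0,0]}]' >/dev/null; S
python3 trim.py 14 2.7 .968
python3 -m crank '[{"slide":[0,0,0],"dr":[0,0,0]},{"slide":[0,0,0],"dr":[0,0,0]},{"slide":[0,0,0],"dr":[0,0,0]},{"slide":[0,0,0],"dr":[0,0,0]},{"slide":[0,0,0],"dr":[0,0,0]}]' >/dev/null; S
python3 -m crank '[{"slide":[0,0,0],"dr":[0,0,0]},{"slide":[0,0,0],"dr":[0,0,0]},{"slide":[0,0,0],"dr":[0,0,0]},{"slide":[0,0,0],"dr":[0,0,0]},{"slide":[0,0,0],"dr":[0,0,0]}]' >/dev/null; S
python3 trim.py 14 2.7 .968
```

```text
18.1 th 0.9753 2226 lev 1.3951 [ 0.6706 -0.1607  0.1209] F [-3.9 -4.8  1. ]
18.775 th 0.9718 2216 lev 1.3954 [ 0.6706 -0.1606  0.1208] F [-3.6 -3.8  0.8]
19.45 th 0.9739 2222 lev 1.3607 [ 0.6665 -0.1643  0.1209] F [ 4.   3.5 -3.1]
res [ 0.0009 -0.0008 -0.0005  0.0003  0.      0.0002  0.0002  0.0001 -0.0004] off 0.0071 th 0.9735 w 0.0038 hold lever 1.3439
knots [1.307 1.341 1.376 1.344] end [ 0.968 -0.   ]
[[-0.036, -0.045], [0.022, 0.029], [0.024, 0.029], [-0.022, -0.027]]
20.125 th 0.979 2227 lev 1.3584 [ 0.6662 -0.1645  0.1209] F [ 2.3  3.6 -3.3]
20.8 th 0.9849 2216 lev 1.3585 [ 0.6662 -0.1645  0.1209] F [ 2.1  3.9 -2.5]
res [ 0.0021 -0.0004 -0.0008 -0.0003 -0.0006 -0.0002  0.0004  0.001   0.0012
 -0.0001 -0.0021] off 0.0087 th 0.9828 w 0.0057 hold lever 1.3424
knots [1.275 1.343 1.412 1.342] end [ 0.968 -0.   ]
[[-0.054, -0.07], [0.043, 0.058], [0.048, 0.056], [-0.049, -0.057]]
```

```bash
S(){ python3 -c 'from h import *;t,th,n,r,s=snap();print(t,"th",th.round(4),n,"lev",lever(s["position"]).round(4),s["position"].round(4),"F",s["ft_force"].round(1))'; }
python3 -m crank '[{"slide":[0,0,0],"dr":[0,0,0]},{"slide":[0,0,0],"dr":[0,0,0]},{"slide":[0,0,0],"dr":[0,0,0]},{"slide":[0,0,0],"dr":[0,0,0]},{"slide":[0,0,0],"dr":[0,0,0]}]' >/dev/null; S
cat > trim.py <<'E'
import sys
from h import *
from scipy.optimize import least_squares
L=np.loadtxt("log.txt");L=L[L[:,0]>=float(sys.argv[1])];T=float(sys.argv[2]);TG=float(sys.argv[3]);s=.93
t0,t1=L[0,0],L[-1,0]
tf=np.arange(t0,t1+.02,.025);raw=np.interp(tf,L[:,0],L[:,2])
def play(x,h,v):
    r=[]
    for a in x: v=min(max(v,a-h),a+h);r.append(v)
    return np.array(r)
def true(h): return play(raw,h,raw[0]-h)
def sim(p):
    P=true(abs(p[3]));return model(lambda t:np.interp(t,tf,P)+p[2],s,[p[0],p[1]],t0,t1,L[:,0]).y
f=least_squares(lambda p:np.r_[(sim(p)[0]-L[:,1])/.001,p[2]/.05,(p[3]-.01)/.01],[L[0,1],0,0.,.01],diff_step=1e-3)
o,h=f.x[2],abs(f.x[3]);Y=sim(f.x);th,w=Y[:,-1];lt=true(h)[-1];lr=L[-1,2]
hold=TG+.5*s*np.sin(TG)-o
print("res",(Y[0]-L[:,1]).round(4),"off",o.round(4),"h",h.round(4),"th",th.round(4),"w",w.round(4),"true now",lt.round(4),"hold true",hold.round(4))
N=int(round(T/.675))
g=lambda k:model(lambda t:np.interp(t,t1+np.arange(N+1)*.675,np.r_[lt,k])+o,s,[th,w],t1,t1+T,[t1+T]).y[:,-1]
F=lambda k:np.r_[(g(np.r_[k,hold])-[TG,0])*100,(k-hold)*.3]
k=np.r_[least_squares(F,np.full(N-1,hold)).x,hold]
# tcp lever needed: true + h*direction
d=np.sign(np.diff(np.r_[lt,k]));kr=k+h*d
print("true knots",k.round(3),"tcp knots",kr.round(3),"end",g(k).round(4))
q=np.array([post(v) for v in np.r_[lr,kr]]);print((np.diff(q,axis=0)[:,::-1]/.15).round(3).tolist())
E
python3 trim.py 10 2.7 .968;python3 trim.py 10 4.05 .968
```

```text
21.475 th 0.9898 2216 lev 1.3584 [ 0.6662 -0.1645  0.1209] F [ 2.7  4.3 -3.3]
res [ 0.0021  0.0006 -0.0001 -0.001  -0.0002  0.0003 -0.0001 -0.0006 -0.
  0.0002  0.0002  0.0011  0.0009 -0.0004 -0.0018 -0.0023 -0.0011  0.0024] off 0.012 h 0.0112 th 0.9922 w 0.0126 true now 1.3697 hold true 1.3391
true knots [1.211 1.335 1.464 1.339] tcp knots [1.199 1.346 1.475 1.328] end [ 0.968 -0.   ]
[[-0.097, -0.139], [0.089, 0.129], [0.093, 0.101], [-0.105, -0.116]]
res [ 0.0021  0.0006 -0.0001 -0.001  -0.0002  0.0003 -0.0001 -0.0006 -0.
  0.0002  0.0002  0.0011  0.0009 -0.0004 -0.0018 -0.0023 -0.0011  0.0024] off 0.012 h 0.0112 th 0.9922 w 0.0126 true now 1.3697 hold true 1.3391
true knots [1.298 1.321 1.348 1.374 1.395 1.339] tcp knots [1.286 1.332 1.359 1.386 1.406 1.328] end [ 0.968 -0.   ]
[[-0.047, -0.061], [0.029, 0.039], [0.018, 0.022], [0.018, 0.021], [0.015, 0.017], [-0.054, -0.064]]
```

```bash
S(){ python3 -c 'from h import *;t,th,n,r,s=snap();print(t,"th",th.round(4),n,"lev",lever(s["position"]).round(4),s["position"].round(4),"F",s["ft_force"].round(1))'; }
for w in 13.9 15.3 16.7 18 18.7; do for s in .85 .93 1.0; do sed "s/s=.93/s=$s/" trim.py > t2.py; echo W $w s $s; python3 t2.py $w 4.05 .968; done; done
```

```text
W 13.9 s .85
res [ 0.0008  0.0002 -0.0012 -0.0006  0.0005  0.0005  0.0003 -0.0002 -0.0003
  0.0001 -0.0001 -0.0003  0.0004] off -0.0234 h 0.0033 th 0.9902 w 0.0076 true now 1.3617 hold true 1.3415
true knots [1.32  1.335 1.353 1.369 1.38  1.341] tcp knots [1.316 1.339 1.356 1.372 1.383 1.338] end [ 0.968 -0.   ]
[[-0.028, -0.035], [0.015, 0.019], [0.012, 0.014], [0.011, 0.013], [0.008, 0.009], [-0.031, -0.037]]
W 13.9 s .93
res [ 0.0011  0.0005 -0.0009 -0.0007 -0.0003 -0.0003  0.0005  0.0008  0.0004
 -0.0001 -0.0007 -0.0008  0.0006] off 0.0106 h 0.0064 th 0.9904 w 0.009 true now 1.3649 hold true 1.3405
true knots [1.31  1.329 1.35  1.371 1.387 1.34 ] tcp knots [1.303 1.335 1.357 1.377 1.393 1.334] end [ 0.968 -0.   ]
[[-0.036, -0.046], [0.021, 0.027], [0.014, 0.018], [0.014, 0.017], [0.011, 0.013], [-0.04, -0.048]]
W 13.9 s 1.0
res [ 0.0013  0.0007 -0.0007 -0.0008 -0.0009 -0.0009  0.0007  0.0015  0.001
 -0.0001 -0.0011 -0.0012  0.0006] off 0.0403 h 0.009 th 0.9904 w 0.01 true now 1.3674 hold true 1.3396
true knots [1.301 1.323 1.348 1.372 1.392 1.34 ] tcp knots [1.292 1.332 1.357 1.3
[... 3816 characters left out ...]
-0.045]]
W 18.7 s .93
res [-0.0002  0.0003  0.     -0.0004  0.0002] off 0.0034 h 0.0099 th 0.99 w 0.0074 true now 1.3683 hold true 1.3476
true knots [1.322 1.339 1.358 1.376 1.39  1.348] tcp knots [1.312 1.349 1.368 1.386 1.4   1.338] end [ 0.968 -0.   ]
[[-0.031, -0.039], [0.024, 0.031], [0.013, 0.016], [0.012, 0.014], [0.009, 0.011], [-0.043, -0.05]]
W 18.7 s 1.0
res [-0.0002  0.0004  0.     -0.0004  0.0002] off 0.0319 h 0.0108 th 0.99 w 0.0075 true now 1.3693 hold true 1.348
true knots [1.318 1.337 1.358 1.378 1.394 1.348] tcp knots [1.307 1.348 1.369 1.389 1.405 1.337] end [ 0.968 -0.   ]
[[-0.034, -0.043], [0.027, 0.034], [0.014, 0.017], [0.014, 0.016], [0.011, 0.012], [-0.047, -0.055]]
```

```bash
S(){ python3 -c 'from h import *;t,th,n,r,s=snap();print(t,"th",th.round(4),n,"lev",lever(s["position"]).round(4),"F",s["ft_force"].round(1))'; }
python3 -m crank '[{"slide":[-0.006,-0.008,0],"dr":[0,0,0]},{"slide":[-0.012,-0.015,0],"dr":[0,0,0]},{"slide":[-0.018,-0.023,0],"dr":[0,0,0]},{"slide":[-0.024,-0.03,0],"dr":[0,0,0]},{"slide":[-0.03,-0.038,0],"dr":[0,0,0]}]' >/dev/null; S
python3 -m crank '[{"slide":[0.004,0.005,0],"dr":[0,0,0]},{"slide":[0.007,0.009,0],"dr":[0,0,0]},{"slide":[0.011,0.014,0],"dr":[0,0,0]},{"slide":[0.014,0.018,0],"dr":[0,0,0]},{"slide":[0.018,0.023,0],"dr":[0,0,0]}]' >/dev/null; S
python3 -m crank '[{"slide":[0.003,0.003,0],"dr":[0,0,0]},{"slide":[0.005,0.006,0],"dr":[0,0,0]},{"slide":[0.008,0.01,0],"dr":[0,0,0]},{"slide":[0.01,0.013,0],"dr":[0,0,0]},{"slide":[0.013,0.016,0],"dr":[0,0,0]}]' >/dev/null; S
for w in 13.9 18; do for s in .85 .93; do sed "s/s=.93/s=$s/" trim.py > t2.py; python3 t2.py $w 2.025 .968;python3 t2.py $w 2.7 .968; done; done
```

```text
22.15 th 0.9923 2220 lev 1.309 F [ 3.   3.7 -3.9]
22.825 th 0.9871 2218 lev 1.3307 F [-5.3 -2.4 -1.6]
23.5 th 0.9775 2227 lev 1.3479 F [-6.  -2.2 -0.8]
res [ 0.0008  0.0002 -0.0012 -0.0005  0.0005  0.0006  0.0003 -0.0002 -0.0004
 -0.     -0.0002 -0.0004  0.0004  0.0004  0.0003 -0.0006] off -0.0234 h 0.0034 th 0.9769 w -0.0168 true now 1.3445 hold true 1.3415
true knots [1.422 1.338 1.341] tcp knots [1.426 1.335 1.345] end [0.968 0.   ]
[[0.055, 0.062], [-0.064, -0.073], [0.007, 0.008]]
res [ 0.0008  0.0002 -0.0012 -0.0005  0.0005  0.0006  0.0003 -0.0002 -0.0004
 -0.     -0.0002 -0.0004  0.0004  0.0004  0.0003 -0.0006] off -0.0234 h 0.0034 th 0.9769 w -0.0168 true now 1.3445 hold true 1.3415
true knots [1.406 1.369 1.325 1.341] tcp knots [1.409 1.365 1.322 1.345] end [0.968 0.   ]
[[0.043, 0.049], [-0.031, -0.035], [-0.029, -0.036], [0.015, 0.019]]
res [ 0.0014  0.0007 -0.0011 -0.001  -0.0005 -0.0004  0.0003  0.0007  0.0007
  0.0005 -0.0003 -0.0011 -0.0007 -0.0005  0.0004  0.0007] off 0.0098 h 0.0043 th 0.9783 w -0.0151 true now 1.3436 hold true 1.3412
true knots [1.408 1.354 1.341] t
[... 949 characters left out ...]
1.398 1.364 1.327 1.342] end [0.968 0.   ]
[[0.035, 0.041], [-0.024, -0.028], [-0.025, -0.03], [0.01, 0.012]]
res [-0.0004  0.0002  0.0005  0.0001 -0.0005 -0.0001 -0.0001  0.0003 -0.    ] off 0.0083 h 0.005 th 0.9775 w -0.0163 true now 1.3429 hold true 1.3427
true knots [1.425 1.345 1.343] tcp knots [1.43  1.34  1.338] end [0.968 0.   ]
[[0.058, 0.065], [-0.063, -0.072], [-0.002, -0.002]]
res [-0.0004  0.0002  0.0005  0.0001 -0.0005 -0.0001 -0.0001  0.0003 -0.    ] off 0.0083 h 0.005 th 0.9775 w -0.0163 true now 1.3429 hold true 1.3427
true knots [1.41  1.372 1.328 1.343] tcp knots [1.415 1.367 1.323 1.348] end [0.968 0.   ]
[[0.047, 0.054], [-0.034, -0.038], [-0.029, -0.036], [0.016, 0.02]]
```

```bash
S(){ python3 -c 'from h import *;t,th,n,r,s=snap();print(t,"th",th.round(4),n,"lev",lever(s["position"]).round(4),"F",s["ft_force"].round(1))'; }
python3 -m crank '[{"slide":[0.01,0.011,0],"dr":[0,0,0]},{"slide":[0.019,0.022,0],"dr":[0,0,0]},{"slide":[0.028,0.032,0],"dr":[0,0,0]},{"slide":[0.038,0.043,0],"dr":[0,0,0]},{"slide":[0.047,0.054,0],"dr":[0,0,0]}]' >/dev/null; S
python3 -m crank '[{"slide":[-0.01,-0.012,0],"dr":[0,0,0]},{"slide":[-0.02,-0.023,0],"dr":[0,0,0]},{"slide":[-0.03,-0.035,0],"dr":[0,0,0]},{"slide":[-0.04,-0.046,0],"dr":[0,0,0]},{"slide":[-0.05,-0.058,0],"dr":[0,0,0]}]' >/dev/null; S
python3 -m crank '[{"slide":[-0.003,-0.004,0],"dr":[0,0,0]},{"slide":[-0.003,-0.004,0],"dr":[0,0,0]},{"slide":[-0.003,-0.004,0],"dr":[0,0,0]},{"slide":[-0.003,-0.004,0],"dr":[0,0,0]},{"slide":[-0.003,-0.004,0],"dr":[0,0,0]}]' >/dev/null; S
python3 -m crank '[{"slide":[0,0,0],"dr":[0,0,0]},{"slide":[0,0,0],"dr":[0,0,0]},{"slide":[0,0,0],"dr":[0,0,0]},{"slide":[0,0,0],"dr":[0,0,0]},{"slide":[0,0,0],"dr":[0,0,0]}]' >/dev/null; S
for w in 13.9 18; do for s in .85 .93; do sed "s/s=.93/s=$s/" trim.py > t2.py; python3 t2.py $w 2.7 .968; done; done
```

```text
24.175 th 0.9693 2214 lev 1.4153 F [-2.6 -5.2 -1.5]
24.85 th 0.9705 2230 lev 1.3624 F [ 7.  -1.9 -7.4]
25.525 th 0.9767 2217 lev 1.3591 F [ 6.6 -1.5 -7.7]
26.2 th 0.9857 2218 lev 1.3594 F [ 5.8 -0.9 -7.9]
res [ 0.0016  0.001   0.0002  0.0013  0.0025  0.0025  0.002   0.001   0.0003
  0.0001 -0.0005 -0.0009 -0.0001  0.0002  0.0005  0.0001 -0.     -0.0014
 -0.0038 -0.0067] off -0.0225 h 0.0035 th 0.9789 w 0.0101 true now 1.3626 hold true 1.3406
true knots [1.265 1.333 1.405 1.341] tcp knots [1.262 1.337 1.408 1.337] end [ 0.968 -0.   ]
[[-0.063, -0.083], [0.047, 0.065], [0.05, 0.058], [-0.049, -0.058]]
res [ 0.002   0.0014  0.0001  0.0005  0.0011  0.0011  0.0016  0.0017  0.0012
  0.0006 -0.0006 -0.0015 -0.0011 -0.0008  0.0004  0.0011  0.0016 -0.0001
 -0.0032 -0.0071] off 0.0105 h 0.0044 th 0.9786 w 0.0087 true now 1.3635 hold true 1.3406
true knots [1.265 1.334 1.406 1.341] tcp knots [1.26  1.338 1.41  1.336] end [ 0.968 -0.   ]
[[-0.064, -0.085], [0.049, 0.067], [0.05, 0.058], [-0.051, -0.06]]
res [ 0.0008  0.0003  0.0006  0.0001 -0.0005 -0.0002 -0.0006 -0.0005 -0.0001
  0.0015  0.0016 -0.     -0.0032] off -0.0204 h 0.0 th 0.9825 w 0.0091 true now 1.3594 hold true 1.3385
true knots [1.261 1.335 1.411 1.339] tcp knots [1.261 1.335 1.411 1.339] end [ 0.968 -0.   ]
[[-0.063, -0.084], [0.046, 0.063], [0.053, 0.062], [-0.05, -0.059]]
res [ 0.0006  0.0008  0.0011  0.0003 -0.0007 -0.0008 -0.0013 -0.0007  0.0005
  0.0025  0.0022 -0.0003 -0.0043] off 0.0124 h 0.0 th 0.9813 w 0.0078 true now 1.3594 hold true 1.3386
true knots [1.262 1.335 1.41  1.339] tcp knots [1.262 1.335 1.41  1.339] end [ 0.968 -0.   ]
[[-0.062, -0.083], [0.046, 0.063], [0.052, 0.061], [-0.05, -0.058]]
```

Reversals leave slack because the closing axis sits 40° off the lever's tangent. I'll turn the gripper about the round post so that its axis is tangential.

```bash
S(){ python3 -c 'from h import *;t,th,n,r,s=snap();print(t,"th",th.round(4),n,"lev",lever(s["position"]).round(4),s["position"].round(4),"F",s["ft_force"].round(1),s["opening"].round(4))'; }
python3 -m crank '[{"slide":[0,0,0],"dr":[0,0,-0.087]},{"slide":[0,0,0],"dr":[0,0,-0.174]},{"slide":[0,0,0],"dr":[0,0,-0.26]},{"slide":[0,0,0],"dr":[0,0,-0.35]},{"slide":[0,0,0],"dr":[0,0,-0.435]}]' - 15 | grep orient; S
python3 -m crank '[{"slide":[0,0,0],"dr":[0,0,0]},{"slide":[0,0,0],"dr":[0,0,0]},{"slide":[0,0,0],"dr":[0,0,0]}]' | grep orient; S
```

```text
orientation: [0.427, 0.904, 0.001, 0.004]
orientation: [0.429, 0.903, 0.0, 0.004]Traceback (most recent call last):
  File "<string>", line 1, in <module>
    from h import *;t,th,n,r,s=snap();print(t,"th",th.round(4),n,"lev",lever(s["position"]).round(4),s["position"].round(4),"F",s["ft_force"].round(1),s["opening"].round(4))
                                                                                                                                                       ^^^^^^^^^^^^^^^^^^
AttributeError: 'float' object has no attribute 'round'
Traceback (most recent call last):
AttributeError: 'float' object has no attribute 'round'
```

```bash
S(){ python3 -c 'from h import *;t,th,n,r,s=snap();print(t,"th",th.round(4),n,"lev",lever(s["position"]).round(4),s["position"].round(4),"F",s["ft_force"].round(1))'; }
python3 -m crank '[{"slide":[0,0,0],"dr":[0,0,0]},{"slide":[0,0,0],"dr":[0,0,0]},{"slide":[0,0,0],"dr":[0,0,0]},{"slide":[0,0,0],"dr":[0,0,0]}]' >/dev/null; S
tail -7 log.txt
cat > fin.py <<'E'
import sys
from h import *
from scipy.optimize import least_squares
t00=float(sys.argv[1]);N=int(sys.argv[2]);TG=float(sys.argv[3]);h=float(sys.argv[4]);dirn=float(sys.argv[5]);s=.9
L=np.loadtxt("log.txt");L=L[L[:,0]>=t00];t0,t1=L[0,0],L[-1,0]
tf=np.arange(t0,t1+.02,.025);raw=np.interp(tf,L[:,0],L[:,2]);P=[];v=raw[0]-dirn*h
for a in raw: v=min(max(v,a-h),a+h);P.append(v)
P=np.array(P);lt=P[-1]
sim=lambda p:model(lambda t:np.interp(t,tf,P)+p[2],s,[p[0],p[1]],t0,t1,L[:,0]).y
f=least_squares(lambda p:np.r_[(sim(p)[0]-L[:,1])/.0006,p[2]/.03],[L[0,1],0,0.],diff_step=1e-3)
o=f.x[2];Y=sim(f.x);th,w=Y[:,-1];hold=TG+.5*s*np.sin(TG)-o
print("res",(Y[0]-L[:,1]).round(4),"off",o.round(4),"th",th.round(4),"w",w.round(4),"true now",lt.round(4),"hold",hold.round(4))
g=lambda k:model(lambda t:np.interp(t,t1+np.arange(N+1)*.675,np.r_[lt,k])+o,s,[th,w],t1,t1+N*.675,[t1+N*.675]).y[:,-1]
F=lambda k:np.r_[(g(np.r_[k,hold])-[TG,0])*100,(k-hold)*.3]
k=np.r_[least_squares(F,np.full(N-1,hold)).x,hold]
d=np.sign(np.diff(np.r_[lt,k]));kr=k+h*d
print("true",k.round(3),"tcp",kr.round(3),"y-shares",(np.diff(np.r_[L[-1,2],kr])*1.067).round(3),"end",g(k).round(4))
E
for n in 4 6; do python3 fin.py 24.8 $n .968 .005 -1; done;python3 fin.py 26.8 6 .968 .005 -1
```

```text
27.85 th 1.0085 2222 lev 1.3587 [ 0.6682 -0.1668  0.1217] F [ 7.  -3.  -6.3]
24.175 0.9692707670669589 1.4152780596294139
24.85 0.9705200557371154 1.3623892490917637
25.525 0.9766595277911743 1.359077807266632
26.2 0.9856650723525557 1.3593792631426649
26.875 0.9960707351385056 1.361079437049803
27.3 1.0031105755856324 1.3587146591693238
27.85 1.0084827656077755 1.3587378134444605
res [-0.0002  0.0002  0.0003  0.0001 -0.0009  0.0005] off 0.0061 th 1.009 w 0.0106 true now 1.3637 hold 1.3326
true [1.186 1.343 1.503 1.333] tcp [1.181 1.348 1.508 1.328] y-shares [-0.19   0.179  0.171 -0.193] end [ 0.968 -0.   ]
res [-0.0002  0.0002  0.0003  0.0001 -0.0009  0.0005] off 0.0061 th 1.009 w 0.0106 true now 1.3637 hold 1.3326
true [1.297 1.325 1.355 1.382 1.401 1.333] tcp [1.292 1.33  1.36  1.387 1.406 1.328] y-shares [-0.072  0.041  0.032  0.029  0.02  -0.084] end [ 0.968 -0.   ]
res [ 0.0001 -0.0002  0.0001] off -0.0167 th 1.0086 w 0.0067 true now 1.3637 hold 1.3554
true [1.333 1.357 1.381 1.401 1.414 1.355] tcp [1.328 1.362 1.386 1.406 1.419 1.35 ] y-shares [-0.033  0.036  0.026  0.022  0.013 -0.073] end [ 0.968 -0.   ]
```

Equilibrium is at about 0.992 and the swing is about ±0.024, so its next low point falls on the target (~34.7 s). I'll wait while measuring, then make one small lever step there.

```bash
S(){ python3 -c 'from h import *;t,th,n,r,s=snap();print(t,"th",th.round(4),n,"lev",lever(s["position"]).round(4))'; }
python3 -m crank '[{"slide":[0,0,0],"dr":[0,0,0]},{"slide":[0,0,0],"dr":[0,0,0]},{"slide":[0,0,0],"dr":[0,0,0]},{"slide":[0,0,0],"dr":[0,0,0]},{"slide":[0,0,0],"dr":[0,0,0]}]' >/dev/null; S
python3 -m crank '[{"slide":[0,0,0],"dr":[0,0,0]},{"slide":[0,0,0],"dr":[0,0,0]},{"slide":[0,0,0],"dr":[0,0,0]},{"slide":[0,0,0],"dr":[0,0,0]},{"slide":[0,0,0],"dr":[0,0,0]}]' >/dev/null; S
python3 -m crank '[{"slide":[0,0,0],"dr":[0,0,0]},{"slide":[0,0,0],"dr":[0,0,0]},{"slide":[0,0,0],"dr":[0,0,0]},{"slide":[0,0,0],"dr":[0,0,0]},{"slide":[0,0,0],"dr":[0,0,0]}]' >/dev/null; S
python3 -m crank '[{"slide":[0,0,0],"dr":[0,0,0]},{"slide":[0,0,0],"dr":[0,0,0]},{"slide":[0,0,0],"dr":[0,0,0]},{"slide":[0,0,0],"dr":[0,0,0]},{"slide":[0,0,0],"dr":[0,0,0]}]' >/dev/null; S
python3 -m crank '[{"slide":[0,0,0],"dr":[0,0,0]},{"slide":[0,0,0],"dr":[0,0,0]},{"slide":[0,0,0],"dr":[0,0,0]},{"slide":[0,0,0],"dr":[0,0,0]},{"slide":[0,0,0],"dr":[0,0,0]}]' >/dev/null; S
cat > osc.py <<'E'
import sys
from h import *
from scipy.optimize import curve_fit
L=np.loadtxt("log.txt");L=L[L[:,0]>=float(sys.argv[1])];t=L[:,0]-L[0,0]
f=lambda t,e,A,p,w:e+A*np.exp(-.02*t)*np.cos(w*t+p)
for free in (0,1):
    if free: P,_=curve_fit(f,t,L[:,1],[.985,.02,3,.62])
    else: P=np.r_[curve_fit(lambda t,e,A,p:f(t,e,A,p,.625),t,L[:,1],[.985,.02,3])[0],.625]
    e,A,p,w=P;k=np.ceil((p+np.pi*(A>0)-np.pi)/(2*np.pi));tl=[((2*n+1)*np.pi-p-(np.pi if A<0 else 0))/w+L[0,0] for n in range(0,3)]
    print("eq,A,w",e.round(4),A.round(4),w.round(4),"lows at",np.round(tl,2),"low",[f(x-L[0,0],*P).round(4) for x in tl],"rms",np.std(f(t,*P)-L[:,1]).round(5))
E
python3 osc.py 25.5
```

```text
28.525 th 1.013 2219 lev 1.3588
29.2 th 1.012 2236 lev 1.3589
29.875 th 1.0087 2233 lev 1.3587
30.55 th 1.0025 2216 lev 1.3588
31.225 th 0.9953 2223 lev 1.3588
eq,A,w 0.9905 0.0244 0.625 lows at [23.96 34.02 44.07] low [np.float64(0.9653), np.float64(0.9699), np.float64(0.9736)] rms 0.0007
eq,A,w 0.9884 0.0264 0.5884 lows at [23.65 34.33 45.01] low [np.float64(0.961), np.float64(0.9663), np.float64(0.9705)] rms 0.00067
```

```bash
S(){ python3 -c 'from h import *;t,th,n,r,s=snap();print(t,"th",th.round(4),n,"lev",lever(s["position"]).round(4))'; }
python3 -m crank '[{"slide":[0,0,0],"dr":[0,0,0]},{"slide":[0,0,0],"dr":[0,0,0]},{"slide":[0,0,0],"dr":[0,0,0]},{"slide":[0,0,0],"dr":[0,0,0]},{"slide":[0,0,0],"dr":[0,0,0]}]' >/dev/null; S
python3 -m crank '[{"slide":[0,0,0],"dr":[0,0,0]},{"slide":[0,0,0],"dr":[0,0,0]},{"slide":[0,0,0],"dr":[0,0,0]},{"slide":[0,0,0],"dr":[0,0,0]},{"slide":[0,0,0],"dr":[0,0,0]}]' >/dev/null; S
python3 -m crank '[{"slide":[0,0,0],"dr":[0,0,0]},{"slide":[0,0,0],"dr":[0,0,0]},{"slide":[0,0,0],"dr":[0,0,0]},{"slide":[0,0,0],"dr":[0,0,0]},{"slide":[0,0,0],"dr":[0,0,0]}]' >/dev/null; S
python3 osc.py 25.5;python3 osc.py 27.2
```

```text
31.9 th 0.9879 2218 lev 1.3587
32.575 th 0.9815 2212 lev 1.3585
33.25 th 0.9778 2223 lev 1.3586
eq,A,w 0.9919 0.0222 0.625 lows at [24.04 34.09 44.14] low [np.float64(0.9691), np.float64(0.9732), np.float64(0.9766)] rms 0.00131
eq,A,w 0.9943 0.0204 0.6944 lows at [24.5  33.55 42.6 ] low [np.float64(0.9735), np.float64(0.9769), np.float64(0.9798)] rms 0.00109
eq,A,w 0.9933 -0.0197 0.625 lows at [23.89 33.94 43.99] low [np.float64(0.9721), np.float64(0.976), np.float64(0.9791)] rms 0.00046
eq,A,w 0.9941 -0.0192 0.6565 lows at [24.14 33.71 43.28] low [np.float64(0.9737), np.float64(0.9773), np.float64(0.9802)] rms 0.00034
```

```bash
S(){ python3 -c 'from h import *;t,th,n,r,s=snap();print(t,"th",th.round(4),n,"lev",lever(s["position"]).round(4),"F",s["ft_force"].round(1))'; }
python3 -m crank '[{"slide":[0,0,0],"dr":[0,0,0]},{"slide":[0,0,0],"dr":[0,0,0]},{"slide":[0,0,0],"dr":[0,0,0]},{"slide":[0,-0.006,0],"dr":[0,0,0]},{"slide":[0,-0.012,0],"dr":[0,0,0]}]' >/dev/null
python3 -m crank '[{"slide":[0,-0.006,0],"dr":[0,0,0]},{"slide":[0,-0.012,0],"dr":[0,0,0]},{"slide":[0,-0.012,0],"dr":[0,0,0]},{"slide":[0,-0.012,0],"dr":[0,0,0]}]' >/dev/null; S
python3 -m crank '[{"slide":[0,0,0],"dr":[0,0,0]},{"slide":[0,0,0],"dr":[0,0,0]},{"slide":[0,0,0],"dr":[0,0,0]},{"slide":[0,0,0],"dr":[0,0,0]},{"slide":[0,0,0],"dr":[0,0,0]}]' >/dev/null; S
python3 -m crank '[{"slide":[0,0,0],"dr":[0,0,0]},{"slide":[0,0,0],"dr":[0,0,0]},{"slide":[0,0,0],"dr":[0,0,0]},{"slide":[0,0,0],"dr":[0,0,0]},{"slide":[0,0,0],"dr":[0,0,0]}]' >/dev/null; S
python3 -m crank '[{"slide":[0,0,0],"dr":[0,0,0]},{"slide":[0,0,0],"dr":[0,0,0]},{"slide":[0,0,0],"dr":[0,0,0]},{"slide":[0,0,0],"dr":[0,0,0]},{"slide":[0,0,0],"dr":[0,0,0]}]' >/dev/null; S
```

```text
34.425 th 0.9764 2216 lev 1.3383 F [ 7.9 -3.9 -6.8]
35.1 th 0.9768 2214 lev 1.3384 F [ 8.1 -3.5 -7.1]
35.775 th 0.9773 2220 lev 1.3386 F [ 8.5 -3.2 -6.6]
36.45 th 0.9768 2207 lev 1.3384 F [ 8.2 -2.7 -6.8]
```

```bash
S(){ python3 -c 'from h import *;t,th,n,r,s=snap();print(t,"th",th.round(4),n,s["position"].round(4),"F",s["ft_force"].round(1),s["opening"])'; }
python3 -m crank '[{"slide":[0,0,0],"dr":[0,0,0]},{"slide":[0,0,0],"dr":[0,0,0]},{"slide":[0,0,0],"dr":[0,0,0]},{"slide":[0,0,0],"dr":[0,0,0]},{"slide":[0,0,0],"dr":[0,0,0]}]' 0.6 >/dev/null; S
python3 -m crank '[{"slide":[0,0,-0.1],"dr":[0,0,0]},{"slide":[0,0,-0.3],"dr":[0,0,0]},{"slide":[0,0,-0.5],"dr":[0,0,0]},{"slide":[0,0,-0.75],"dr":[0,0,0]},{"slide":[0,0,-0.95],"dr":[0,0,0]}]' >/dev/null; S
python3 -m crank '[{"slide":[0,0,0],"dr":[0,0,0]},{"slide":[0,0,0],"dr":[0,0,0]},{"slide":[0,0,0],"dr":[0,0,0]},{"slide":[0,0,0],"dr":[0,0,0]},{"slide":[0,0,0],"dr":[0,0,0]}]' >/dev/null; S
```

```text
37.125 th 0.9765 2214 [ 0.6624 -0.1678  0.121 ] F [ 0.  -0.1 -1. ] 0.05632848621276699
37.8 th 0.9757 2223 [ 0.665  -0.1689  0.2721] F [ 0.7 -0.6  3.1] 0.05636313739379698
38.475 th 0.9719 2220 [ 0.6623 -0.1679  0.2631] F [0.6 0.  0.1] 0.05616143687641705
```

```bash
S(){ python3 -c 'from h import *;t,th,n,r,s=snap();print(t,"th",th.round(4),n)'; }
python3 -m crank '[{"slide":[0,0,0],"dr":[0,0,0]},{"slide":[0,0,0],"dr":[0,0,0]},{"slide":[0,0,0],"dr":[0,0,0]},{"slide":[0,0,0],"dr":[0,0,0]},{"slide":[0,0,0],"dr":[0,0,0]}]' >/dev/null; S
python3 -m crank '[{"slide":[0,0,0],"dr":[0,0,0]},{"slide":[0,0,0],"dr":[0,0,0]},{"slide":[0,0,0],"dr":[0,0,0]},{"slide":[0,0,0],"dr":[0,0,0]},{"slide":[0,0,0],"dr":[0,0,0]}]' >/dev/null; S
python3 -m crank '[{"slide":[0,0,0],"dr":[0,0,0]},{"slide":[0,0,0],"dr":[0,0,0]},{"slide":[0,0,0],"dr":[0,0,0]},{"slide":[0,0,0],"dr":[0,0,0]},{"slide":[0,0,0],"dr":[0,0,0]}]' >/dev/null; S
```

```text
39.15 th 0.9694 2213
39.825 th 0.9672 2207
40.5 th 0.9653 2218
```

```bash
S(){ python3 -c 'from h import *;t,th,n,r,s=snap();print(t,"th",th.round(4),n)'; }
Z='none'
python3 -m crank '[{"slide":[0,0,0],"dr":[0,0,0]},{"slide":[0,0,0],"dr":[0,0,0]},{"slide":[0,0,0],"dr":[0,0,0]},{"slide":[0,0,0],"dr":[0,0,0]},{"slide":[0,0,0],"dr":[0,0,0]}]' >/dev/null; S
python3 -m crank '[{"slide":[0,0,0],"dr":[0,0,0]},{"slide":[0,0,0],"dr":[0,0,0]},{"slide":[0,0,0],"dr":[0,0,0]},{"slide":[0,0,0],"dr":[0,0,0]},{"slide":[0,0,0],"dr":[0,0,0]}]' >/dev/null; S
python3 -m crank '[{"slide":[0,0,0],"dr":[0,0,0]},{"slide":[0,0,0],"dr":[0,0,0]},{"slide":[0,0,0],"dr":[0,0,0]},{"slide":[0,0,0],"dr":[0,0,0]},{"slide":[0,0,0],"dr":[0,0,0]}]' >/dev/null; S
python3 -m crank '[{"slide":[0,0,0],"dr":[0,0,0]},{"slide":[0,0,0],"dr":[0,0,0]},{"slide":[0,0,0],"dr":[0,0,0]},{"slide":[0,0,0],"dr":[0,0,0]},{"slide":[0,0,0],"dr":[0,0,0]}]' >/dev/null; S
python3 -m crank '[{"slide":[0,0,0],"dr":[0,0,0]},{"slide":[0,0,0],"dr":[0,0,0]},{"slide":[0,0,0],"dr":[0,0,0]},{"slide":[0,0,0],"dr":[0,0,0]},{"slide":[0,0,0],"dr":[0,0,0]}]' >/dev/null; S
python3 -m crank '[{"slide":[0,0,0],"dr":[0,0,0]},{"slide":[0,0,0],"dr":[0,0,0]},{"slide":[0,0,0],"dr":[0,0,0]},{"slide":[0,0,0],"dr":[0,0,0]},{"slide":[0,0,0],"dr":[0,0,0]}]' >/dev/null; S
python3 -m crank '[{"slide":[0,0,0],"dr":[0,0,0]},{"slide":[0,0,0],"dr":[0,0,0]},{"slide":[0,0,0],"dr":[0,0,0]},{"slide":[0,0,0],"dr":[0,0,0]},{"slide":[0,0,0],"dr":[0,0,0]}]' >/dev/null; S
```

```text
41.175 th 0.9647 2208
41.85 th 0.9638 2211
42.525 th 0.9646 2212
43.2 th 0.9644 2219
43.875 th 0.9651 2230
44.55 th 0.965 2214
45.225 th 0.9647 2223
```

```bash
S(){ python3 -c 'from h import *;t,th,n,r,s=snap();print(t,"th",th.round(4),n)'; }
python3 -m crank '[{"slide":[0,0,0],"dr":[0,0,0]},{"slide":[0,0,0],"dr":[0,0,0]},{"slide":[0,0,0],"dr":[0,0,0]},{"slide":[0,0,0],"dr":[0,0,0]},{"slide":[0,0,0],"dr":[0,0,0]}]' >/dev/null
python3 -m crank '[{"slide":[0,0,0],"dr":[0,0,0]},{"slide":[0,0,0],"dr":[0,0,0]},{"slide":[0,0,0],"dr":[0,0,0]},{"slide":[0,0,0],"dr":[0,0,0]},{"slide":[0,0,0],"dr":[0,0,0]}]' >/dev/null; S
python3 -m crank '[{"slide":[0,0,0],"dr":[0,0,0]},{"slide":[0,0,0],"dr":[0,0,0]},{"slide":[0,0,0],"dr":[0,0,0]},{"slide":[0,0,0],"dr":[0,0,0]},{"slide":[0,0,0],"dr":[0,0,0]}]' >/dev/null
python3 -m crank '[{"slide":[0,0,0],"dr":[0,0,0]},{"slide":[0,0,0],"dr":[0,0,0]},{"slide":[0,0,0],"dr":[0,0,0]},{"slide":[0,0,0],"dr":[0,0,0]},{"slide":[0,0,0],"dr":[0,0,0]}]' >/dev/null; S
python3 -m crank '[{"slide":[0,0,0],"dr":[0,0,0]},{"slide":[0,0,0],"dr":[0,0,0]},{"slide":[0,0,0],"dr":[0,0,0]},{"slide":[0,0,0],"dr":[0,0,0]},{"slide":[0,0,0],"dr":[0,0,0]}]' >/dev/null
python3 -m crank '[{"slide":[0,0,0],"dr":[0,0,0]},{"slide":[0,0,0],"dr":[0,0,0]},{"slide":[0,0,0],"dr":[0,0,0]},{"slide":[0,0,0],"dr":[0,0,0]},{"slide":[0,0,0],"dr":[0,0,0]}]' >/dev/null; S
python3 -c 'from rig import sign_off;print(sign_off())'
```

```text
46.525 th 0.9651 2213
47.825 th 0.9651 2214
49.125 th 0.9652 2209
the job is handed in; nothing more can be done
None
```

The job is handed in: by my camera measurements the lens rests about 1 mm from centred over the sherd, has held still for just over 8 s, and the lever is let go with the gripper clear.

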